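# Clamp the wood block with the keyed hold-down

### The job

Clamp the wood block where it lies. First swing the hold-down's stiff arm clockwise until its foot is above the middle of the block's width; then press the key that stands in the lock down while turning it clockwise until it drops into the slot, and turn it on clockwise as far as it goes, so that the foot comes down and presses on the block. Leave the key in the lock and let go.

Things in the scene. Friction and masses are not known exactly. Their poses are not given: they have to be found in the camera images.
- clamp: The hold-down, fixed to the bench: grey base plate 110 x 90 x 10 mm, round tower, steel lock collar on top (52 mm across, z 80 to 128 mm) with an upright bore of 22 mm. Origin on the tower's axis at the bench surface, z up; its yaw varies. Arm, slot and key all turn about this z axis.
- swing_arm (a joint): Angle (rad) of the dark steel arm about the tower: 0 when it points along the clamp's +x, growing clockwise seen from above (1.57: along the clamp's -y); range -0.5 to 1.7. Stiff: 0.4 N m, about 4 N at 110 mm from the axis; stays where left. Flat bar 22 mm wide, z 61 to 77 mm (up to 3 mm lower): push its side with a finger.
- foot_face (a point): Centre of the underside of the round black rubber foot (26 mm across) under the arm's round end boss (34 mm across), 140 mm from the tower's axis. It starts 42 to 46 mm above the bench (8 mm lower per rad that the slot stands turned) and passes over the block. Above the boss a thin rod with a nut rises to z 96 mm.
- foot: The same rubber foot, listed for its contact with the block. The turning lock draws arm and foot down by up to 12 mm; the block stops it about 4 mm before that, and its spring (1.2 N/mm) then presses with about 5 N. Origin on the foot's axis, 46 mm below its underside.
- block: The plain wood block, loose, about 0.2 kg: 45 mm (its x) by 110 mm (its y) by 38 mm high. Origin at the centre of its underside. Its long axis points roughly at the tower.
- block_center (a point): Centre of the wood block, 19 mm above the bench; x across its 45 mm width, y along its 110 mm length.
- key_grip (a point): Loose key, 0.14 kg, upright in the lock's bore. This point: centre of its black grip rib, 58 mm long (its x), 12 mm thick (its y), 26 mm high. Below the rib a disc 64 mm across, 6 mm thick (its top 13 mm below this point), a 20 mm round shank, and a flat blade along the rib. About 162 mm above the bench at the start, 152 mm when dropped in. The rib looks the same after half a turn.
- slot (a point): The slot in the lock's spindle: centre of its top, on the tower's axis deep in the bore, 98 mm above the bench, hidden by the key. (The direction of this point's axes tells nothing of the slot's.) The slot's angle is unknown: the key fits after turning clockwise by 0.2 to 1.4 rad (fits within 0.14 rad). A detent holds it up even then: press with 5 to 12 N; much more may drag the slot round.
- lock_mouth (a point): Centre of the bore's mouth at the top of the steel collar, 128 mm above the bench. With the key dropped in, the slot turns clockwise by a further 1.1 to 1.5 rad (plus up to 0.3 rad of play) to a firm stop, against 0.3 N m, a little more as the foot meets the block; it stays where left. The key may be let go and taken again.
There are look-alikes about, which are no part of the job. What is shaped like the part that bears key_grip but blue or red is not meant.

How it is judged:
By the outcome, as a careful person would: the job done as asked, in the order asked, and still so for the second after the job is handed in, with the robot touching nothing.
It also fails if it takes over 70 s, if anything falls off the work surface, if the arm or the gripper's body presses on something with over 40 N, if the wrist force passes 120 N, or if a joint passes its speed limit or range.

### The arm

A 7-joint arm with a two-finger parallel gripper is mounted at the origin on a cart in front of the work surface, level with it; the furniture and walls round the work are solid. World frame = base frame: x ahead of the robot, y to its left, z up, the work surface at z = 0. Lengths are in mm, angles in degrees, forces in N, time in s.
With the tool pointing down it reaches from about 400 to 850 mm from the base axis. Payload 10.4 kg.
Tool frame: the origin (TCP) lies midway between the tips of the shut fingers; the grasp point (between the pads) lies 19 mm behind it; z points along the fingers, y is the line along which they close (so a half turn about z gives the same grasp; the last joint's range is limited). The gripper opens to 87 mm and grips with 3 to 60 N. Pads are 19 mm wide; open, the fingers measure 117 mm over their backs; the gripper's body (75 mm by 190 mm) begins 51 mm behind the grasp point.
Start: joints at [62.074, 19.034, -3.707, 83.658, 1.238, 77.344, -5.071], TCP at [280.178, -558.709, 189.676] pointing down, gripper open.
Joint ranges: [-148.97, 148.97], [-28.65, 121.19], [-84.17, 76.75], [9.2, 138.47], [-72.65, 252.65], [3.7, 117.97], [-149.18, 149.18]. Speed limits (degrees/s): [127.2, 127.2, 159.86, 159.86, 180, 180, 180].

### API

Orientations are given as a 3x3 rotation matrix whose columns are the frame's x, y, z axes.
In Python, from cell import sensors, imaging, order gives the robot as it stands.
- The arm moves only by the shell command python3 -m crank 'ROWS' [FORCE]. ROWS is JSON, a list of rows, each a list of 7 numbers: the shift along the tool's x, y, z in units of 30 mm (1.0 is 30 mm), then the turn, a rotation vector about the tool's x, y, z in units of 90 degrees (1.0 is 90 degrees), then the opening, from 0 (shut) to 1 (fully open). A call has 1 to 8 rows; each row shifts and turns the commanded pose from where the row before left it, along the tool's axes as they then stand; what a row does not reach is not made up. A row lasts 1/10 s, in which the tool goes at most 50 mm and 8.59 degrees, less where a joint would pass 70% of its speed; a pose out of reach is approached as far as the arm can. A call with a number of a shift or a turn outside -1 to 1 is refused whole. A call with a gripper value outside its range is refused whole. The fingers move at their own pace and stop on an object; FORCE is the grip in N (left out, the last holds). Time passes only in rows, so rows that do not move let the fingers close. It gives the time, the measured TCP pose, the force, the opening and the grip force at its end, in the units of the state.
- sensors.state(): the state, without advancing time (a new reading comes with each control period).
- imaging.get_image(name): name is "side" or "top"; returns (picture, depth): 480x640x3 uint8, red, green, blue; 480x640 float32, mm along the optical axis (not along the pixel's ray), 0 where there is no reading.
- imaging.calibration(name): a dict with "K" (3x3 intrinsics, pixels), "R" (3x3) and "t" (3): a world point X has camera coordinates R X + t. Camera axes: x right, y down, z forward; pixel columns grow to the right and rows downward; lengths in mm; the calibration is good to about 2 mm. A picture is of the moment at which its call begins. calibration takes no time and is no camera call.
- order.sign_off(): hands the job in; it is judged then, once.
The state is a dict: "time": time; "qpos": joint angles; "dq": joint speeds; "effort": joint torques, N m; "ee_pos": TCP position; "orientation": TCP orientation; "force": force on the tool from outside, world axes, zero at the start; "ft_torque": the same for the moment, N m; "opening": opening from 0.0 (shut) to 1.0 (fully open); "gripper_force": force on a finger pad.
Only numpy, scipy, OpenCV 4.12 (cv2) and the standard library are available. Lean on these libraries where they do the work, as an engineer would, in place of code of your own. Each camera call takes 0.05 s, during which the arm holds its last target. There are 200 camera calls.

## Working session

There is one attempt and no reset: what is moved stays moved. The work goes in short steps, Python scripts to look and compute and a shell command to move; the robot and the scene stay as the last step left them, time stands still between calls to the robot, and variables do not carry over. Pictures are saved under pics/ and viewed, at most 10 in all, crops included, and the job is handed in when it is done.

```bash
ls; mkdir -p pics; python3 - <<'E'
from cell import sensors, imaging
import cv2,numpy as np
for n in("side","top"):
    p,d=imaging.get_image(n); cv2.imwrite(f"pics/{n}0.png",p[:,:,::-1]); np.savez(f"{n}0.npz",p=p,d=d)
    c=imaging.calibration(n); print(n,np.round(c["K"],1).tolist(),np.round(c["R"],3).tolist(),np.round(c["t"],1))
s=sensors.state();print(s)
E
```

```text
pics
side [[435.8, 0.0, 317.3], [0.0, 435.8, 238.6], [0.0, 0.0, 1.0]] [[-0.246, -0.969, -0.015], [-0.716, 0.192, -0.671], [0.653, -0.154, -0.741]] [191.6 509.7 727.3]
top [[613.8, 0.0, 327.8], [0.0, 613.8, 229.7], [0.0, 0.0, 1.0]] [[0.0, -1.0, 0.005], [-0.996, -0.001, -0.093], [0.093, -0.005, -0.996]] [  16.9  587.8 1457.7]
{'time': 0.1, 'qpos': array([62.07244427, 19.06594614, -3.70737052, 83.70128836,  1.23799689,
       77.34273833, -5.07072049]), 'dq': array([-0.02788904, -0.16750508, -0.02049831, -0.07777495, -0.02606144,
       -0.0825687 ,  0.03205738]), 'effort': array([ 1.86486563e-03, -6.24544859e+01,  2.49498646e-02, -3.90713131e+01,
       -6.14448264e-02,  3.66628706e-02,  1.57198078e-04]), 'ee_pos': array([ 279.99229239, -558.34572979,  188.95898494]), 'orientation': array([[ 8.93887260e-01,  4.48291426e-01, -6.02422955e-04],
       [ 4.48291827e-01, -8.93886628e-01,  1.06510300e-03],
       [-6.10212815e-05, -1.22214329e-03, -9.99999251e-01]]), 'force': array([-0.3064742 ,  0.24801381, -0.87430465]), 'ft_torque': array([-0.02989973, -0.02180226,  0.01208845]), 'gripper_force': 0.0, 'opening': 0.9992555611295806}
```

View pics/top0.png

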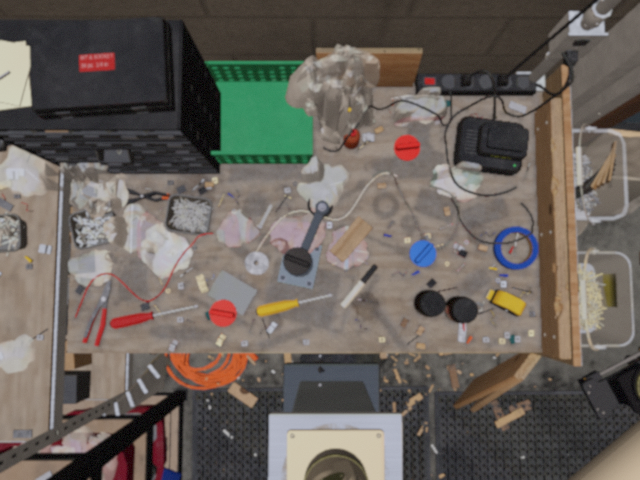

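View pics/side0.png

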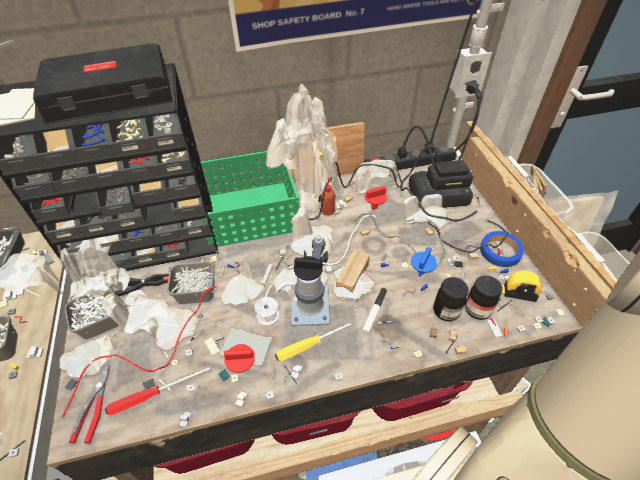

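The top view shows the black key at (297,262), the arm's boss at (321,209) and the wood block at (351,241). The look-alikes are red at (407,148) and (223,313) and blue at (423,253). The black one stands in the tower, so it is the one meant. I'll confirm it with an enlarged crop.

```bash
cat > h.py <<'E'
import numpy as np,cv2
from cell import imaging,sensors
def ray(n,uv,z):
    c=imaging.calibration(n);K,R,t=[np.array(c[k]) for k in"KRt"]
    o=-R.T@t; d=R.T@np.linalg.inv(K)@np.array([uv[0],uv[1],1.]); return o+d*(z-o[2])/d[2]
def proj(n,X):
    c=imaging.calibration(n);p=np.array(c["K"])@(np.array(c["R"])@np.array(X)+c["t"]);return p[:2]/p[2]
E
python3 - <<'E'
from h import *
a=np.load("top0.npz");b=np.load("side0.npz")
A=cv2.resize(a["p"][190:290,255:385],None,fx=6,fy=6,interpolation=cv2.INTER_CUBIC)[:,:,::-1]
B=cv2.resize(b["p"][225:335,250:390],None,fx=5,fy=5,interpolation=cv2.INTER_CUBIC)[:,:,::-1]
cv2.imwrite("pics/tc.png",A);cv2.imwrite("pics/sc.png",B)
for uv in [(297,262),(321,209)]: print(a["d"][uv[1],uv[0]],ray("top",uv,162 if uv[0]==297 else 80))
# block by height from depth
c=imaging.calibration("top");K,R,t=[np.array(c[k]) for k in"KRt"]
v,u=np.mgrid[0:480,0:640];d=a["d"];P=np.stack([(u-K[0,2])/K[0,0]*d,(v-K[1,2])/K[1,1]*d,d],-1)
W=(P-t)@R
hsv=cv2.cvtColor(a["p"],cv2.COLOR_RGB2HSV)
print(hsv[241,351],hsv[235,345],W[241,351])
m=((W[...,2]>28)&(W[...,2]<48)&(u>325)&(u<385)&(v>205)&(v<280)).astype(np.uint8)
n,l,s,ce=cv2.connectedComponentsWithStats(m);print(s[1:],ce[1:])
i=1+s[1:,4].argmax();pts=np.argwhere(l==i)[:,::-1]
X=np.array([ray("top",p,38)[:2] for p in pts],np.float32);print(cv2.minAreaRect(X),np.median(W[l==i],0))
m=((W[...,2]>150)&(W[...,2]<190)&(u>270)&(u<325)&(v>235)&(v<285));print("key",m.sum(),W[m].mean(0),W[m].max(0))
m=((W[...,2]>168)&(u>270)&(u<325)&(v>235)&(v<285));print("rib",m.sum())
if m.sum()>10: print(cv2.minAreaRect(W[m][:,:2].astype(np.float32)))
E
```

```text
1332.9059 [504.26615196  85.24688372 162.        ]
1433.5236 [631.59819423  33.41533699  80.        ]
[ 16  79 161] [ 15  78 167] [560.01730888 -38.55171898  33.88105913]
[[329 216  43  46 858]
 [360 248   2   2   2]
 [359 251   1   1   1]] [[350.32750583 238.76223776]
 [360.5        248.5       ]
 [359.         251.        ]]
((564.3174438476562, -37.97416305541992), (47.817562103271484, 110.28983306884766), 49.82319641113281) [564.6704589  -36.26890843  37.30643598]
key 317 [507.60219172  86.74038729 161.46580258] [537.89888811 116.71193358 179.14876729]
rib 144
((491.89227294921875, 63.49384689331055), (112.56055450439453, 22.43869972229004), 53.94381332397461)
```

View pics/tc.png

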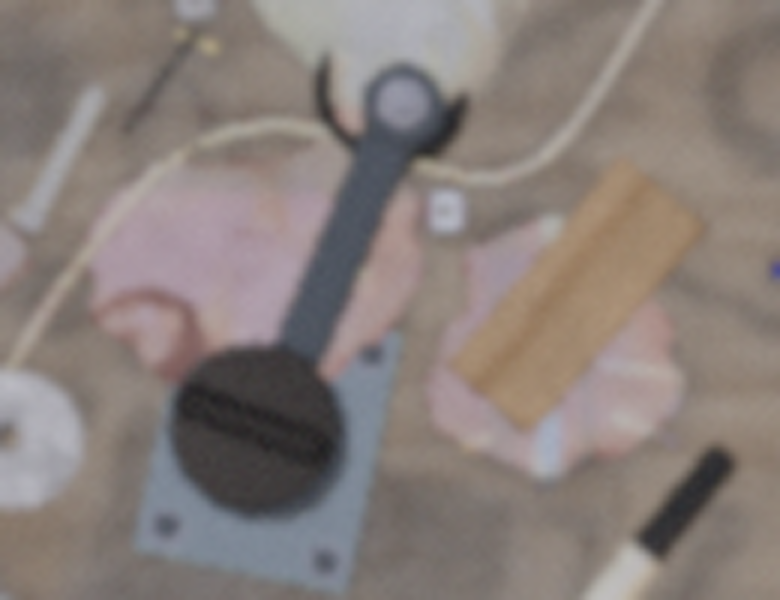

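View pics/sc.png

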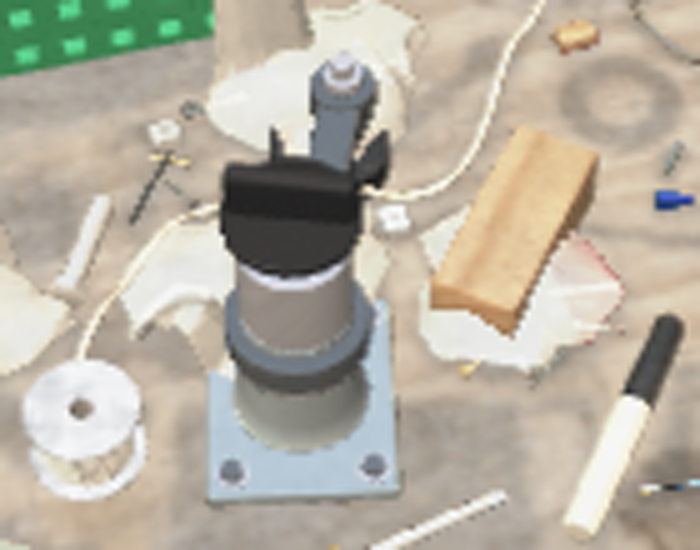

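The crops confirm it. The black key stands in the tower with its disc centred at crop (258,430), which is about (298,262) in the image. The arm points to the nut at (322,207), and the block lies clockwise of it. Next I'll measure precisely.

```bash
python3 - <<'E'
from h import *
a=np.load("top0.npz")["p"];b=np.load("side0.npz")["p"]
C=lambda x,y:(255+(x+.5)/6-.5,190+(y+.5)/6-.5)
S=lambda x,y:(250+(x+.5)/5-.5,225+(y+.5)/5-.5)
g=cv2.resize(a[190:290,255:385],None,fx=6,fy=6,interpolation=cv2.INTER_CUBIC).astype(int)
h=cv2.cvtColor(g.clip(0,255).astype(np.uint8),cv2.COLOR_RGB2HSV)
print("disc rgb",g[480,258],"rib",g[424,258],"arm",g[260,340],"block",g[300,580],"plate",g[540,200])
m=((g.max(2)<88)).astype(np.uint8);m[:335]=0;m[:,360:]=0
n,l,s,c=cv2.connectedComponentsWithStats(m);i=1+s[1:,4].argmax()
ct=max(cv2.findContours((l==i).astype(np.uint8),0,2)[0],key=cv2.contourArea)
hull=cv2.convexHull(ct)
e=cv2.fitEllipse(hull);print("disc",s[i],e,ray("top",C(*e[0]),149))
k=((g.max(2)<50)).astype(np.uint8);k[:335]=0;k[:,360:]=0
n,l,s,c=cv2.connectedComponentsWithStats(k);i=1+s[1:,4].argmax()
pts=np.argwhere(l==i)[:,::-1];W=np.array([ray("top",C(*p),173)[:2] for p in pts],np.float32)
print("ribmask",s[i],cv2.minAreaRect(W),W.mean(0));
d,v=np.linalg.eigh(np.cov(W.T));print("rib angle",np.degrees(np.arctan2(v[1,1],v[0,1]))%180,np.sqrt(d*12))
print("nut top",ray("top",C(403,101),94),"side",ray("side",S(343,66),96))
print("boss",ray("top",C(404,105),75))
mb=(h[...,0]>10)&(h[...,0]<20)&(h[...,1]>85);mb=mb.astype(np.uint8);n,l,s,c=cv2.connectedComponentsWithStats(mb);i=1+s[1:,4].argmax()
pts=np.argwhere(l==i)[:,::-1][::7];W=np.array([ray("top",C(*p),38)[:2] for p in pts],np.float32);print("block",cv2.minAreaRect(W))
for nm,f,q in(("top",C,[(625,160),(703,230),(527,427),(455,365)]),("side",S,[(525,127),(598,155),(512,333-20),(432,290)])):
    X=np.array([ray(nm,f(*p),38) for p in q]);print(nm,X[:,:2].round(1).tolist(),X.mean(0).round(1))
for q in[(400,335),(345,595),(135,548)]:print("plate",ray("top",C(*q),10).round(1))
print("key rib side top",[ray("side",S(*p),175).round(1) for p in[(225,167),(362,192)]])
E
```

```text
disc rgb [65 61 61] rib [51 47 48] arm [78 84 94] block [163 139 114] plate [126 136 150]
disc [  173   342   170   174 22849] ((259.0625915527344, 426.7253112792969), (171.95269775390625, 177.5452423095703), 175.6175079345703) [507.65609122  84.16833617 149.        ]Traceback (most recent call last):
  File "<stdin>", line 15, in <module>
  File "h.py", line 4, in ray
    c=imaging.calibration(n);K,R,t=[np.array(c[k]) for k in"KRt"]
ValueError: time passes only in moves, steps and waits
```

```bash
cat > h.py <<'E'
import numpy as np,cv2,os,pickle
from cell import imaging,sensors
if not os.path.exists("cal.pkl"): pickle.dump({n:{k:np.array(imaging.calibration(n)[k]) for k in"KRt"} for n in("top","side")},open("cal.pkl","wb"))
CAL=pickle.load(open("cal.pkl","rb"))
def ray(n,uv,z):
    c=CAL[n];K,R,t=[c[k] for k in"KRt"]
    o=-R.T@t; d=R.T@np.linalg.inv(K)@np.array([uv[0],uv[1],1.]); return o+d*(z-o[2])/d[2]
def proj(n,X):
    c=CAL[n];p=c["K"]@(c["R"]@np.array(X)+c["t"]);return p[:2]/p[2]
C=lambda x,y:(255+(x+.5)/6-.5,190+(y+.5)/6-.5)
S=lambda x,y:(250+(x+.5)/5-.5,225+(y+.5)/5-.5)
E
python3 - <<'E'
from h import *
a=np.load("top0.npz")["p"]
g=cv2.resize(a[190:290,255:385],None,fx=6,fy=6,interpolation=cv2.INTER_CUBIC)
h=cv2.cvtColor(g,cv2.COLOR_RGB2HSV)
k=((g.max(2)<56)).astype(np.uint8);k[:350]=0;k[:,345:]=0;k[490:]=0
n,l,s,c=cv2.connectedComponentsWithStats(k);i=1+s[1:,4].argmax()
pts=np.argwhere(l==i)[:,::-1];W=np.array([ray("top",C(*p),173)[:2] for p in pts],np.float32)
print("ribmask",s[i],cv2.minAreaRect(W),W.mean(0));
d,v=np.linalg.eigh(np.cov(W.T));print("rib angle",np.degrees(np.arctan2(v[1,1],v[0,1]))%180,np.sqrt(d*12))
print("nut top",ray("top",C(403,101),94),"side",ray("side",S(343,66),96))
print("boss",ray("top",C(404,105),75))
mb=(h[...,0]>10)&(h[...,0]<20)&(h[...,1]>85);mb=mb.astype(np.uint8);n,l,s,c=cv2.connectedComponentsWithStats(mb);i=1+s[1:,4].argmax()
pts=np.argwhere(l==i)[:,::-1][::7];W=np.array([ray("top",C(*p),38)[:2] for p in pts],np.float32);print("block",cv2.minAreaRect(W))
for nm,f,q in(("top",C,[(625,160),(703,230),(527,427),(455,365)]),("side",S,[(525,127),(598,155),(512,313),(432,290)])):
    X=np.array([ray(nm,f(*p),38) for p in q]);print(nm,X[:,:2].round(1).tolist(),X.mean(0).round(1))
for q in[(400,335),(345,595),(135,548)]:print("plate",ray("top",C(*q),10).round(1))
print("key rib side top",[ray("side",S(*p),175).round(1) for p in[(225,167),(362,192)]])
E
```

```text
ribmask [ 180  382  154   90 6496] ((507.2140808105469, 84.09825134277344), (57.98714828491211, 17.570131301879883), 69.01909637451172) [506.9247   83.40447]
rib angle 68.95636895963221 [14.99916681 56.41202772]
nut top [635.84811342  31.59851764  94.        ] side [633.45800179  33.24299783  96.        ]
boss [636.77488456  31.29916496  75.        ]
block ((568.6519775390625, -33.01551055908203), (11.745415687561035, 104.69769287109375), 51.23076248168945)
top [[619.5, -57.2], [591.3, -88.4], [512.3, -17.7], [537.1, 11.0]] [565.  -38.1  38. ]
side [[619.8, -58.4], [592.5, -88.3], [510.3, -17.4], [533.0, 15.6]] [563.9 -37.1  38. ]
plate [550.9  33.1  10. ]
plate [445.6  55.2  10. ]
plate [464.5 140.2  10. ]
key rib side top [array([520.7, 112.3, 175. ]), array([492.7,  59.8, 175. ])]
```

```bash
cat > plan.py <<'E'
import sys,numpy as np
from scipy.spatial.transform import Rotation as Ro
from cell import sensors
# goal: x y z yaw(of tool x) ; tool kept pointing down
def plan(g,yaw,step=40,dmax=8.2):
    s=sensors.state();p=np.array(s["ee_pos"]);R=np.array(s["orientation"]);g=np.array(g,float)
    y0=np.degrees(np.arctan2(R[1,0],R[0,0]));dy=(yaw-y0+180)%360-180
    n=int(np.ceil(max(np.linalg.norm(g-p)/step,abs(dy)/dmax,1)))
    print("t",s["time"],"p",p.round(1),"yaw",round(y0,1),"F",np.round(s["force"],1),"q",np.round(s["qpos"],0),"n",n)
    rows=[]
    for i in range(n):
        sh=R.T@((g-p)/n)
        a=-dy/n
        r=[*np.round(sh/30,2),round(a/90,3)];rows.append(r)
        R=R@Ro.from_rotvec([0,0,np.radians(a)]).as_matrix()
    for r in rows[:8]:print(f"[{r[0]},{r[1]},{r[2]},0,0,{r[3]},1]",end=",")
    print()
if __name__=="__main__":
    v=list(map(float,sys.argv[1:]));plan(v[:3],v[3],*v[4:])
E
python3 plan.py 600 46.5 215 158 29
```

```text
t 0.1 p [ 280.  -558.3  189. ] yaw 26.6 F [-0.3  0.2 -0.9] q [62. 19. -4. 84.  1. 77. -5.] n 24
[0.77,-0.55,-0.04,0,0,-0.061,1],[0.82,-0.48,-0.04,0,0,-0.061,1],[0.86,-0.39,-0.04,0,0,-0.061,1],[0.9,-0.31,-0.04,0,0,-0.061,1],[0.92,-0.22,-0.04,0,0,-0.061,1],[0.94,-0.13,-0.04,0,0,-0.061,1],[0.95,-0.04,-0.04,0,0,-0.061,1],[0.95,0.05,-0.04,0,0,-0.061,1],
```

```bash
python3 -m crank '[[0.75,-0.55,-0.05,0,0,-0.06,1],[0.8,-0.5,-0.05,0,0,-0.06,1],[0.85,-0.4,-0.05,0,0,-0.06,1],[0.9,-0.3,-0.05,0,0,-0.06,1],[0.9,-0.2,-0.05,0,0,-0.06,1],[0.95,-0.15,-0.05,0,0,-0.06,1],[0.95,-0.05,-0.05,0,0,-0.06,1],[0.95,0.05,-0.05,0,0,-0.06,1]]'; python3 plan.py 600 46.5 215 158 29
```

```text
time: 0.9
ee_pos: [386.0, -357.2, 201.4]
orientation: [[0.341, 0.94, -0.0], [0.94, -0.341, 0.0], [0.0, -0.001, -1.0]]
force: [-0.5, 0.5, 0.4]
opening: 1.002
gripper_force: 0.0
t 0.9 p [ 386.  -357.2  201.4] yaw 70.1 F [-0.5  0.5  0.4] q [ 53.   7. -16.  97.   2.  76.  16.] n 16
[0.94,0.13,-0.03,0,0,-0.061,1],[0.93,0.22,-0.03,0,0,-0.061,1],[0.9,0.31,-0.03,0,0,-0.061,1],[0.87,0.39,-0.03,0,0,-0.061,1],[0.82,0.48,-0.03,0,0,-0.061,1],[0.78,0.55,-0.03,0,0,-0.061,1],[0.72,0.62,-0.03,0,0,-0.061,1],[0.66,0.69,-0.03,0,0,-0.061,1],
```

```bash
python3 -m crank '[[0.95,0.15,-0.03,0,0,-0.06,1],[0.95,0.2,-0.03,0,0,-0.06,1],[0.9,0.3,-0.03,0,0,-0.06,1],[0.85,0.4,-0.03,0,0,-0.06,1],[0.8,0.5,-0.03,0,0,-0.06,1],[0.8,0.55,-0.03,0,0,-0.06,1],[0.7,0.6,-0.03,0,0,-0.06,1],[0.65,0.7,-0.03,0,0,-0.06,1]]'; python3 plan.py 600 46.5 215 158 29
```

```text
time: 1.7
ee_pos: [495.2, -157.0, 208.6]
orientation: [[-0.395, 0.919, -0.0], [0.919, 0.395, -0.0], [0.0, -0.0, -1.0]]
force: [-0.1, 0.1, 0.6]
opening: 1.002
gripper_force: 0.0
t 1.7 p [ 495.2 -157.   208.6] yaw 113.2 F [-0.1  0.1  0.6] q [ 40.   7. -30.  97.   4.  77.  33.] n 8
[0.61,0.74,-0.03,0,0,-0.062,1],[0.53,0.79,-0.03,0,0,-0.062,1],[0.45,0.84,-0.03,0,0,-0.062,1],[0.37,0.88,-0.03,0,0,-0.062,1],[0.28,0.91,-0.03,0,0,-0.062,1],[0.19,0.93,-0.03,0,0,-0.062,1],[0.1,0.95,-0.03,0,0,-0.062,1],[0.01,0.95,-0.03,0,0,-0.062,1],
```

```bash
python3 -m crank '[[0.6,0.75,-0.03,0,0,-0.06,1],[0.55,0.8,-0.03,0,0,-0.06,1],[0.45,0.85,-0.03,0,0,-0.06,1],[0.35,0.9,-0.03,0,0,-0.06,1],[0.3,0.9,-0.03,0,0,-0.06,1],[0.2,0.95,-0.03,0,0,-0.07,1],[0.1,0.95,-0.03,0,0,-0.07,1],[0,0.95,-0.03,0,0,-0.07,1]]'; python3 plan.py 600 46.5 62 158 29
```

```text
time: 2.5
ee_pos: [603.2, 46.6, 215.7]
orientation: [[-0.935, 0.356, -0.0], [0.356, 0.935, -0.0], [0.0, -0.0, -1.0]]
force: [-0.0, -1.4, -0.2]
opening: 1.002
gripper_force: 0.0
t 2.5 p [603.2  46.6 215.7] yaw 159.2 F [-0.  -1.4 -0.2] q [ 23.  21. -41.  83.  14.  82.  51.] n 6
[0.02,-0.01,0.85,0,0,0.002,1],[0.02,-0.01,0.85,0,0,0.002,1],[0.02,-0.01,0.85,0,0,0.002,1],[0.02,-0.01,0.85,0,0,0.002,1],[0.02,-0.01,0.85,0,0,0.002,1],[0.02,-0.01,0.85,0,0,0.002,1],
```

```bash
python3 -m crank '[[0.05,0,0.8,0,0,0,1],[0.05,0,0.8,0,0,0,1],[0,0,0.8,0,0,0,1],[0,0,0.8,0,0,0,1],[0,0,0.8,0,0,0.01,1],[0,0,0.8,0,0,0,1],[0,0,0.3,0,0,0,1],[0,0,0,0,0,0,0.45]]' 10; python3 -m crank '[[0,0,0,0,0,0,0.45],[0,0,0,0,0,0,0.45],[0,0,0,0,0,0,0.45]]'; cat > swing.py <<'E'
import sys,numpy as np
from cell import sensors
from scipy.spatial.transform import Rotation as Ro
end,n=float(sys.argv[1]),int(sys.argv[2]);ax=np.array([507,84.]);r=100
s=sensors.state();p=np.array(s["ee_pos"]);R=np.array(s["orientation"])
y0=np.degrees(np.arctan2(R[1,0],R[0,0]));a0=y0-180
print(p.round(1),y0,s["force"].round(1),s["opening"],"bearing",np.degrees(np.arctan2(*(p[:2]-ax)[::-1])),np.linalg.norm(p[:2]-ax))
for i in range(1,n+1):
    a=a0+(end-a0)*i/n;q=np.array([*(ax+r*np.array([np.cos(np.radians(a)),np.sin(np.radians(a))])),p[2]])
    sh=R.T@(q-p)/30;da=-(end-a0)/n
    print(f"[{sh[0]:.2f},{sh[1]:.2f},{sh[2]:.2f},0,0,{da/90:.3f},0.45]",end=",")
    R=R@Ro.from_rotvec([0,0,np.radians(da)]).as_matrix();p=q
E
python3 swing.py -60 8
```

```text
time: 3.3
ee_pos: [599.1, 46.6, 61.8]
orientation: [[-0.927, 0.374, -0.003], [0.374, 0.927, -0.0], [0.002, -0.001, -1.0]]
force: [0.2, 0.8, 0.4]
opening: 0.966
gripper_force: 0.0
time: 3.6
ee_pos: [600.8, 46.8, 64.2]
orientation: [[-0.927, 0.374, 0.002], [0.374, 0.927, -0.0], [-0.002, 0.001, -1.0]]
force: [-0.9, 0.3, 0.3]
opening: 0.719
gripper_force: 0.0
[600.8  46.8  64.2] 158.02254330708874 [-0.9  0.3  0.3] 0.7194934433240858 bearing -21.633523409765576 100.88918201217759
[0.04,-0.30,-0.00,0,0,0.053,0.45],[0.01,-0.28,-0.00,0,0,0.053,0.45],[0.01,-0.28,-0.00,0,0,0.053,0.45],[0.01,-0.28,-0.00,0,0,0.053,0.45],[0.01,-0.28,-0.00,0,0,0.053,0.45],[0.01,-0.28,-0.00,0,0,0.053,0.45],[0.01,-0.28,-0.00,0,0,0.053,0.45],[0.01,-0.28,-0.00,0,0,0.053,0.45],
```

```bash
python3 -m crank '[[0,-0.3,0.05,0,0,0.05,0.45],[0,-0.3,0,0,0,0.055,0.45],[0,-0.3,0,0,0,0.055,0.45],[0,-0.25,0,0,0,0.05,0.45],[0,-0.25,0,0,0,0.05,0.45],[0,-0.3,0,0,0,0.055,0.45],[0,-0.3,0,0,0,0.055,0.45],[0,-0.3,0,0,0,0.055,0.45]]';python3 swing.py -63 1
```

```text
time: 4.4
ee_pos: [558.1, -6.5, 62.2]
orientation: [[-0.493, 0.87, 0.001], [0.87, 0.493, -0.0], [-0.001, 0.001, -1.0]]
force: [0.3, -0.2, 0.3]
opening: 0.449
gripper_force: 0.0
[558.1  -6.5  62.2] 119.5689671530882 [ 0.3 -0.2  0.3] 0.44930594632867055 bearing -60.53273678524855 103.92075900122549
[0.13,-0.14,-0.00,0,0,0.029,0.45],
```

```bash
cat > snap.py <<'E'
import sys;from h import *
o=[]
for n,(x,y,w,hh),f in(("top",(255,185,130,110),3),("side",(250,215,140,110),3)):
    p,d=imaging.get_image(n);np.savez(f"{n}{sys.argv[1]}.npz",p=p,d=d)
    o.append(cv2.resize(p[y:y+hh,x:x+130],None,fx=f,fy=f,interpolation=cv2.INTER_CUBIC)[:,:,::-1])
cv2.imwrite(f"pics/s{sys.argv[1]}.png",np.hstack(o))
E
python3 snap.py 1
```

```text
(no output)
```

View pics/s1.png

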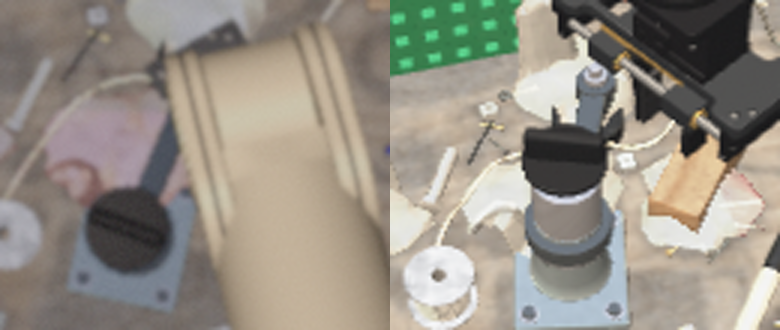

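```bash
python3 - <<'E'
from h import *
s=sensors.state();p=np.array(s["ee_pos"]);R=np.array(s["orientation"])
f=lambda n,X:(np.round((proj(n,X)-np.array([255,185] if n=="top" else [250,215]))*3+([0,0] if n=="top" else [390,0])))
for k in(-27,0,27):
    print(k,[f(n,p+R[:,1]*k) for n in("top","side")])
print("arm r100 z77",f("side",[599.7,46.5,77]),"nut",f("side",[636,32,96]))
b=np.load("side1.npz")
for a in (0,1):
  n=("top","side")[a];d=np.load(n+"1.npz")["d"];d0=np.load(n+"0.npz")["d"];print(n,d.shape)
print(s["force"],s["opening"])
c=cv2.resize(b["p"][215:285,300:400],None,fx=8,fy=8,interpolation=cv2.INTER_CUBIC)[:,:,::-1];cv2.imwrite("pics/c1.png",c)
E
```

```text
-27 [array([267., 198.]), array([692., 174.])]
0 [array([249., 168.]), array([667., 155.])]
27 [array([232., 138.]), array([643., 136.])]
arm r100 z77 [589. 117.] nut [595.  66.]
top (480, 640)
side (480, 640)
[ 0.29417248 -0.08993189  0.09250024] 0.45242108382433255
```

View pics/c1.png

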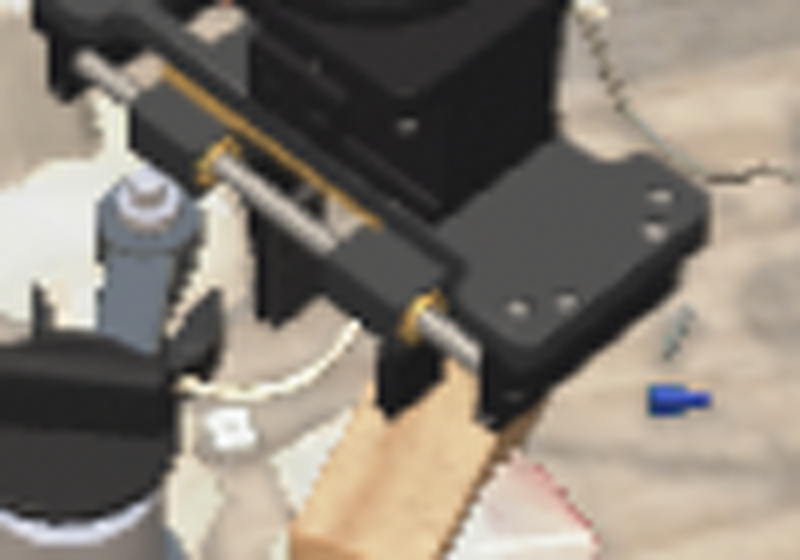

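```bash
python3 - <<'E'
from h import *
b=np.load("side1.npz");d=b["d"];c=CAL["side"];K,R,t=c["K"],c["R"],c["t"]
def W(u,v):
    z=d[v,u];return (R.T@(np.linalg.inv(K)@np.array([u,v,1.])*z-t)).round(0)
for u,v in[(334,254),(334,251),(334,246),(336,250),(349,265),(350,262),(351,258),(349,255),(340,265),(318,240)]:print(u,v,b["p"][v,u],d[v,u],W(u,v))
s=sensors.state();print(s["ee_pos"],s["opening"])
E
```

```text
334 254 [44 42 42] 1024.449 [571.  11. 100.]
334 251 [43 42 41] 1018.8123 [572.  11. 109.]
334 246 [43 42 41] 1001.943 [570.  11. 129.]
336 250 [39 38 37] 1017.7741 [572.   6. 111.]
349 265 [29 28 28] 995.0276 [526. -12. 105.]
350 262 [28 27 28] 989.2011 [527. -14. 114.]
351 258 [48 43 37] 973.2555 [523. -15. 132.]
349 255 [59 55 50] 913.3251 [493.   1. 183.]
340 265 [189 176 161] 1130.8029 [612. -18.  -1.]
318 240 [143 134 127] 1071.3518 [634.  34.  88.]
[557.77019369  -7.0308496   62.17069891] 0.45242108382433255
```

```bash
cat > tip.py <<'E'
from h import *
s=sensors.state();P=np.array(s["ee_pos"]);Ro=np.array(s["orientation"])
p,d=imaging.get_image("side");c=CAL["side"];K,R,t=c["K"],c["R"],c["t"]
v,u=np.mgrid[0:480,0:640];X=np.stack([(u-K[0,2])/K[0,0]*d,(v-K[1,2])/K[1,1]*d,d],-1)
L=((X-t)@R-P)@Ro
ok=(d>0)&(abs(L[...,0])<40)&(abs(L[...,1])<90)&(L[...,2]>-150)&(L[...,2]<20)&(p.max(2)<75)
print("opening",s["opening"],"P",P.round(1))
for a in range(-140,20,10):
    m=ok&(L[...,2]>=a)&(L[...,2]<a+10)
    if m.sum():print(a,m.sum(),"x",np.percentile(L[...,0][m],[2,98]).round(),"y",np.percentile(L[...,1][m],[2,98]).round())
cv2.imwrite("pics/tip.png",cv2.resize(p[200:300,280:400],None,fx=6,fy=6,interpolation=cv2.INTER_CUBIC)[:,:,::-1])
E
python3 tip.py; python3 -m crank '[[0,0,0,0,0,0,0],[0,0,0,0,0,0,0],[0,0,0,0,0,0,0],[0,0,0,0,0,0,0],[0,0,0,0,0,0,0]]' 10; python3 tip.py
```

```text
opening 0.45242108382433255 P [557.8  -7.   62.2]
-140 103 x [-9. 38.] y [-89.  86.]
-130 67 x [-0. 39.] y [-86.  84.]
-120 140 x [-26.  39.] y [-88.  80.]
-110 71 x [-29.  38.] y [-88.  82.]
-100 7 x [ 3. 12.] y [23. 25.]
-90 9 x [-3. 12.] y [19. 30.]
-80 17 x [-6. 12.] y [-17.  29.]
-70 27 x [ 1. 12.] y [-32.  29.]
-60 36 x [-4. 12.] y [-30.  26.]
-50 42 x [-7. 12.] y [-30.  25.]
-40 24 x [-8. 12.] y [-29.  25.]
-20 3 x [-7.  9.] y [65. 74.]
-10 8 x [-8. 23.] y [54. 75.]
0 1 x [-4. -4.] y [74. 74.]
time: 5.05
ee_pos: [558.0, -6.1, 61.5]
orientation: [[-0.497, 0.868, -0.0], [0.868, 0.497, 0.0], [0.0, 0.0, -1.0]]
force: [-0.2, 0.0, -0.6]
opening: 0.081
gripper_force: 0.0
opening 0.08119414519251845 P [558.   -6.1  61.5]
-140 100 x [-5. 39.] y [-87.  86.]
-130 72 x [23. 39.] y [-88.  83.]
-120 125 x [-26.  39.] y [-88.  83.]
-110 81 x [-29.  38.] y [-88.  81.]
-100 1 x [12. 12.] y [-32. -32.]
-80 2 x [ 5. 10.] y [-18. -17.]
-70 11 x [ 3. 12.] y [-17.  11.]
-60 32 x [-4. 12.] y [-15.  11.]
-50 36 x [-6. 12.] y [-14.  10.]
-40 14 x [-4. 12.] y [-13.  11.]
-20 3 x [-9. -4.] y [72. 74.]
-10 9 x [-7. 21.] y [54. 74.]
0 1 x [-6. -6.] y [75. 75.]
```

The tips sit about 33 mm higher than the reported TCP: the body starts 102 mm behind the reported TCP instead of 70 mm, and the fingers passed over the bar. I'll allow for that offset, go back and straddle the arm lower.

```bash
python3 plan.py 600 46.5 68 158 20 6
```

```text
t 5.1 p [558.   -6.1  61.5] yaw 119.8 F [-0.   0.3 -0.2] q [ 24.  20. -33. 101.  12.  62.  17.] n 7
[0.12,0.3,-0.03,0,0,-0.061,1],[0.09,0.31,-0.03,0,0,-0.061,1],[0.06,0.32,-0.03,0,0,-0.061,1],[0.03,0.32,-0.03,0,0,-0.061,1],[-0.0,0.32,-0.03,0,0,-0.061,1],[-0.03,0.32,-0.03,0,0,-0.061,1],[-0.06,0.31,-0.03,0,0,-0.061,1],
```

```bash
python3 -m crank '[[0.1,0.3,-0.2,0,0,-0.06,1],[0.1,0.3,0,0,0,-0.06,1],[0.05,0.3,0,0,0,-0.06,1],[0.05,0.3,0,0,0,-0.06,1],[0,0.3,0,0,0,-0.06,1],[-0.05,0.35,0,0,0,-0.06,1],[-0.05,0.35,0,0,0,-0.06,1],[0,0,0,0,0,0,1]]';python3 plan.py 600 46.5 30 158 20 6
```

```text
time: 5.9
ee_pos: [600.1, 48.0, 67.5]
orientation: [[-0.926, 0.379, 0.0], [0.379, 0.926, 0.001], [0.0, 0.001, -1.0]]
force: [-0.6, 0.7, -0.4]
opening: 0.698
gripper_force: 0.0
t 5.9 p [600.1  48.   67.5] yaw 157.8 F [-0.6  0.7 -0.4] q [ 22.  27. -39.  94.  18.  66.  46.] n 2
[-0.01,-0.02,0.62,0,0,-0.001,1],[-0.01,-0.02,0.62,0,0,-0.001,1],
```

```bash
python3 -m crank '[[0,-0.05,0,0,0,0,1],[0,0,0.4,0,0,0,1],[0,0,0.4,0,0,0,1],[0,0,0.4,0,0,0,0.45],[0,0,0,0,0,0,0.45],[0,0,0,0,0,0,0.45],[0,0,0,0,0,0,0.45],[0,0,0,0,0,0,0.45]]';python3 swing.py -60 8;python3 tip.py
```

```text
time: 6.7
ee_pos: [599.6, 45.3, 32.1]
orientation: [[-0.924, 0.381, 0.001], [0.381, 0.924, 0.0], [-0.001, 0.0, -1.0]]
force: [-0.2, 0.1, -0.6]
opening: 0.633
gripper_force: 0.0
[599.6  45.3  32.1] 157.5753496047094 [-0.2  0.1 -0.6] 0.6333370313792595 bearing -22.67814985115873 100.36038770775758
[0.02,-0.26,-0.00,0,0,0.052,0.45],[0.01,-0.27,-0.00,0,0,0.052,0.45],[0.01,-0.27,-0.00,0,0,0.052,0.45],[0.01,-0.27,-0.00,0,0,0.052,0.45],[0.01,-0.27,-0.00,0,0,0.052,0.45],[0.01,-0.27,-0.00,0,0,0.052,0.45],[0.01,-0.27,-0.00,0,0,0.052,0.45],[0.01,-0.27,-0.00,0,0,0.052,0.45],opening 0.6333370313792595 P [599.6  45.3  32.1]
-140 136 x [-20.  39.] y [-87.  88.]
-130 80 x [-26.  40.] y [-86.  85.]
-120 84 x [28. 40.] y [-84.  84.]
-110 21 x [ 7. 38.] y [-72.  85.]
-100 3 x [ 2. 13.] y [32. 32.]
-90 7 x [ 9. 13.] y [28. 35.]
-80 20 x [ 7. 14.] y [-39.  38.]
-70 26 x [ 4. 13.] y [-37.  38.]
-60 20 x [ 8. 14.] y [-36.  34.]
-50 16 x [-19.  13.] y [-36.  35.]
-40 14 x [-34.   9.] y [-31.  25.]
-30 1 x [-29. -29.] y [-8. -8.]
0 1 x [-34. -34.] y [-15. -15.]
10 18 x [-39. -28.] y [-17.  -5.]
```

```bash
python3 -m crank '[[0,0,0.2,0,0,0,0.45],[0,-0.25,0,0,0,0.05,0.45],[0,-0.25,0,0,0,0.05,0.45],[0,-0.25,0,0,0,0.05,0.45],[0,-0.25,0,0,0,0.05,0.45]]';python3 swing.py -60 5;python3 snap.py 2; python3 - <<'E'
from h import *
# nut: bright spot search in side
p=np.load("side2.npz")["p"];p0=np.load("side0.npz")["p"]
print(p.shape)
E
```

```text
time: 7.25
ee_pos: [584.2, 20.8, 25.1]
orientation: [[-0.76, 0.65, -0.0], [0.65, 0.76, 0.002], [0.001, 0.001, -1.0]]
force: [0.2, 5.6, -0.4]
opening: 0.456
gripper_force: 2.0
[584.2  20.8  25.1] 139.48541793391772 [ 0.2  5.6 -0.4] 0.456175557029454 bearing -39.30663140002777 99.8202990346104
[0.00,-0.30,-0.00,0,0,0.043,0.45],[0.01,-0.23,-0.00,0,0,0.043,0.45],[0.01,-0.23,-0.00,0,0,0.043,0.45],[0.01,-0.23,-0.00,0,0,0.043,0.45],[0.01,-0.23,-0.00,0,0,0.043,0.45],(480, 640, 3)
```

View pics/s2.png

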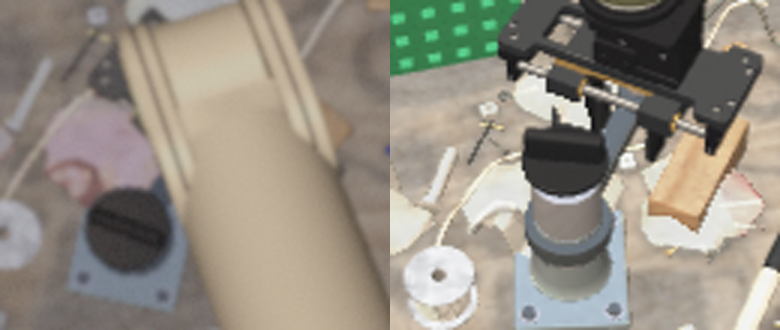

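```bash
python3 -m crank '[[0,-0.25,0,0,0,0.045,0.45],[0,-0.25,0,0,0,0.045,0.45],[0,-0.2,0,0,0,0.04,0.45],[0,-0.2,0,0,0,0.04,0.45],[0,-0.2,0,0,0,0.035,0.45],[0,-0.2,0,0,0,0.035,0.45],[0,-0.2,0,0,0,0.035,0.45],[0,-0.15,0,0,0,0.03,0.45]]';python3 swing.py -68.6 2
```

```text
time: 8.15
ee_pos: [546.5, -9.7, 25.7]
orientation: [[-0.378, 0.926, 0.002], [0.926, 0.378, 0.001], [0.0, 0.002, -1.0]]
force: [2.0, 4.6, -0.6]
opening: 0.451
gripper_force: 1.8
[546.5  -9.7  25.7] 112.20950603367149 [ 2.   4.6 -0.6] 0.4509324707097319 bearing -67.15100146344986 101.6515387183104
[0.05,-0.06,-0.00,0,0,0.004,0.45],[0.00,-0.02,-0.00,0,0,0.004,0.45],
```

```bash
python3 -m crank '[[0,0.15,0,0,0,0,0.6],[0,0,0,0,0,0,0.8],[0,0,-0.6,0,0,0,1],[0,0,-1,0,0,0,1],[0,0,-1,0,0,0,1],[0,0,-1,0,0,0,1],[0,0,-1,0,0,0,1],[0,0,-1,0,0,0,1]]';python3 plan.py 470 250 200 69 29
```

```text
time: 8.95
ee_pos: [550.1, -9.3, 194.8]
orientation: [[-0.379, 0.926, -0.0], [0.926, 0.379, -0.0], [-0.0, -0.0, -1.0]]
force: [-0.6, -0.6, 1.5]
opening: 0.984
gripper_force: 0.0
t 8.95 p [550.1  -9.3 194.8] yaw 112.2 F [-0.6 -0.6  1.5] q [ 24.  12. -32.  93.   7.  76.  13.] n 10
[0.9,0.08,-0.02,0,0,0.048,1],[0.9,0.01,-0.02,0,0,0.048,1],[0.9,-0.06,-0.02,0,0,0.048,1],[0.9,-0.12,-0.02,0,0,0.048,1],[0.88,-0.19,-0.02,0,0,0.048,1],[0.87,-0.26,-0.02,0,0,0.048,1],[0.85,-0.32,-0.02,0,0,0.048,1],[0.82,-0.38,-0.02,0,0,0.048,1],
```

```bash
python3 -m crank '[[0.9,0.1,0,0,0,0.05,1],[0.9,0,0,0,0,0.05,1],[0.9,-0.05,0,0,0,0.05,1],[0.9,-0.1,0,0,0,0.05,1],[0.9,-0.2,0,0,0,0.05,1],[0.9,-0.25,0,0,0,0.05,1],[0.85,-0.3,0,0,0,0.05,1],[0.8,-0.4,0,0,0,0.05,1]]';python3 snap.py 3
```

```text
time: 9.75
ee_pos: [489.8, 201.3, 193.5]
orientation: [[0.241, 0.971, 0.0], [0.971, -0.241, -0.0], [-0.0, 0.0, -1.0]]
force: [-0.6, -0.4, 0.1]
opening: 1.0
gripper_force: 0.0
```

View pics/s3.png

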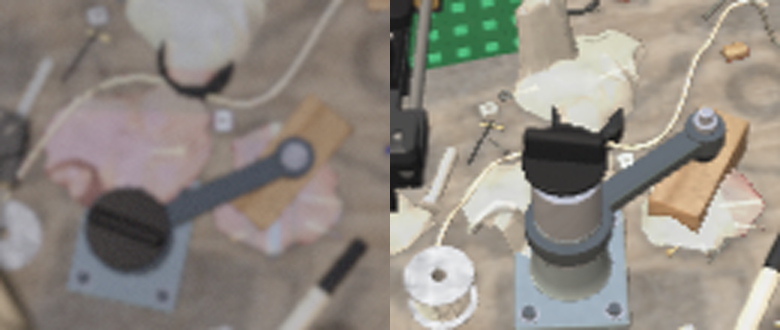

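```bash
python3 - <<'E'
from h import *
T=lambda x,y:(255+(x+.5)/3-.5,185+(y+.5)/3-.5)
S3=lambda x,y:(250+(x-390+.5)/3-.5,215+(y+.5)/3-.5)
a=np.load("top3.npz")["p"]
g=cv2.resize(a[220:255,335:370],None,fx=8,fy=8,interpolation=cv2.INTER_CUBIC);h=cv2.cvtColor(g,cv2.COLOR_RGB2HSV)
# boss: bluish-grey / low saturation vs wood
m=((g[...,0].astype(int)-g[...,2])<8).astype(np.uint8)
m=cv2.morphologyEx(m,cv2.MORPH_CLOSE,np.ones((15,15)));o=cv2.morphologyEx(m,cv2.MORPH_OPEN,cv2.getStructuringElement(2,(83,83)))
n,l,s,c=cv2.connectedComponentsWithStats(o)
for i in range(1,n):
    uv=(335+(c[i][0]+.5)/8-.5,220+(c[i][1]+.5)/8-.5);print("boss",s[i],uv,ray("top",uv,77)[:2])
nt=ray("top",T(296,156),94);ns=ray("side",S3(706,118),94);print("nut",nt,ns)
ax=np.array([507,84.])
for X in(nt,ns):print("bearing",np.degrees(np.arctan2(*(X[:2]-ax)[::-1])),np.linalg.norm(X[:2]-ax))
q=np.array([ray("top",T(*p),38)[:2] for p in[(312,97),(353,130),(264,228),(231,200)]]);print(q.round(1).tolist(),q.mean(0))
q=np.array([[619.5,-57.2],[591.3,-88.4],[512.3,-17.7],[537.1,11.0]])
q0=np.array([564.5,-37.6]);d=(q[0]+q[1]-q[2]-q[3]);d/=np.linalg.norm(d);nn=np.array([-d[1],d[0]])
print("dir",np.degrees(np.arctan2(d[1],d[0])))
for X in(nt,ns):print("across",(X[:2]-q0)@nn,"along",(X[:2]-q0)@d)
E
```

```text
boss [  87   89  109  104 8739] (np.float64(352.21859623526717), np.float64(237.2118162833276)) [565.65983079 -39.57693039]
nut [565.54460144 -41.39129544  94.        ] [562.4728487  -38.47053581  94.        ]
bearing -64.97235229166404 138.38514129065337
bearing -65.63192073672118 134.44801628573853
[[617.6, -57.0], [591.1, -89.8], [512.5, -18.3], [534.9, 8.0]] [564.03441498 -39.26808379]
dir -40.7151155731609
across -2.192267085840748 along 3.2648243927923333
across -1.982140830761415 along -0.9686551101808067
```

The foot now stands over the middle of the block's width, about 1–2 mm off its centreline, with the block unmoved. On to the key.

```bash
python3 plan.py 507 84 185 69 29
```

```text
t 9.85 p [488.4 204.4 193.7] yaw 76.4 F [-1.2 -0.3 -0.3] q [  7.  10. -38.  96.   6.  76. -46.] n 5
[-0.75,0.31,0.06,0,0,0.016,1],[-0.74,0.33,0.06,0,0,0.016,1],[-0.73,0.35,0.06,0,0,0.016,1],[-0.73,0.37,0.06,0,0,0.016,1],[-0.72,0.38,0.06,0,0,0.016,1],
```

```bash
python3 -m crank '[[-0.75,0.3,0.05,0,0,0.02,1],[-0.75,0.35,0.05,0,0,0.02,1],[-0.75,0.35,0.05,0,0,0.02,1],[-0.75,0.35,0.05,0,0,0.01,1],[-0.7,0.4,0.05,0,0,0.01,1],[0,0,0,0,0,0,1]]';python3 plan.py 507 84 121 69 15;python3 tip.py | sed -n '1p;6,20p'
```

```text
time: 10.45
ee_pos: [507.7, 74.0, 185.6]
orientation: [[0.363, 0.932, -0.001], [0.932, -0.363, -0.002], [-0.002, 0.0, -1.0]]
force: [0.5, 0.2, -0.2]
opening: 1.0
gripper_force: 0.0
t 10.45 p [507.7  74.  185.6] yaw 68.7 F [ 0.5  0.2 -0.2] q [ 16.   7. -32.  99.   4.  75. -38.] n 5
[0.06,-0.03,0.43,0,0,-0.001,1],[0.06,-0.03,0.43,0,0,-0.001,1],[0.06,-0.03,0.43,0,0,-0.001,1],[0.06,-0.03,0.43,0,0,-0.001,1],[0.06,-0.03,0.43,0,0,-0.001,1],
opening 1.0000196031009594 P [507.7  74.  185.6]
-70 13 x [-9.  9.] y [-56. -54.]
-60 31 x [-11.  10.] y [-54. -52.]
-50 38 x [-11.  11.] y [-55. -51.]
-40 22 x [-11.   9.] y [-54. -51.]
0 9 x [-11.  35.] y [-6. -1.]
10 85 x [-16.  39.] y [-10.   1.]
```

```bash
python3 -m crank '[[0.15,-0.05,0.4,0,0,0,1],[0.1,-0.05,0.4,0,0,0,1],[0.05,-0.03,0.4,0,0,0,1],[0,0,0.4,0,0,0,1],[0,0,0.3,0,0,0,1],[0,0,0.2,0,0,0,1],[0,0,0,0,0,0,1],[0,0,0,0,0,0,1]]';python3 plan.py 507 84 121 69 15
```

```text
time: 11.3
ee_pos: [506.8, 88.4, 123.3]
orientation: [[0.36, 0.933, 0.0], [0.933, -0.36, -0.0], [0.0, 0.0, -1.0]]
force: [0.6, -0.3, 0.1]
opening: 1.001
gripper_force: 0.0
t 11.3 p [506.8  88.4 123.3] yaw 68.9 F [ 0.6 -0.3  0.1] q [ 15.  11. -32. 104.   6.  67. -41.] n 1
[-0.14,0.06,0.08,0,0,-0.001,1],
```

```bash
python3 -m crank '[[-0.15,0.05,0.05,0,0,0,0.5],[0,0,0,0,0,0,0.3],[0,0,0,0,0,0,0.3],[0,0,0,0,0,0,0.3],[0,0,0,0,0,0,0.3],[0,0,0,0,0,0,0.3],[0,0,0,0,0,0,0]]' 20;python3 -m crank '[[0,0,0,0,0,0,0],[0,0,0,0,0,0,0],[0,0,0,0,0,0,0]]' 20;python3 plan.py 507 84 121 69 15
```

```text
time: 12.0
ee_pos: [506.4, 83.8, 121.5]
orientation: [[0.359, 0.933, 0.0], [0.933, -0.359, -0.0], [-0.0, 0.0, -1.0]]
force: [-0.9, 0.2, 0.4]
opening: 0.447
gripper_force: 0.0
time: 12.3
ee_pos: [506.4, 83.7, 121.5]
orientation: [[0.359, 0.933, 0.0], [0.933, -0.359, -0.0], [-0.0, 0.0, -1.0]]
force: [0.3, -0.1, -0.2]
opening: 0.174
gripper_force: 0.0
t 12.3 p [506.4  83.7 121.5] yaw 68.9 F [ 0.3 -0.1 -0.2] q [ 15.  10. -32. 104.   6.  67. -40.] n 1
[0.02,0.02,0.02,0,0,-0.001,1],
```

```bash
python3 -m crank '[[0,0,0,0,0,0,0],[0,0,0,0,0,0,0],[0,0,0,0,0,0,0]]' 30;python3 -m crank '[[0,0,0.05,0,0,0,0],[0,0,0,0,0,0,0],[0,0,0,0,0,0,0]]' 30;
```

```text
time: 12.6
ee_pos: [507.1, 83.4, 121.6]
orientation: [[0.36, 0.933, 0.001], [0.933, -0.36, -0.0], [0.0, 0.001, -1.0]]
force: [5.9, -1.3, -4.0]
opening: 0.137
gripper_force: 29.7
time: 12.9
ee_pos: [507.7, 83.4, 121.3]
orientation: [[0.36, 0.933, 0.003], [0.933, -0.36, -0.0], [0.001, 0.003, -1.0]]
force: [2.9, -2.3, 5.6]
opening: 0.134
gripper_force: 29.9
```

```bash
python3 -m crank '[[0,0,0.02,0,0,0.03,0],[0,0,0,0,0,0.03,0],[0,0,0,0,0,0,0]]' 40|sed -n '1,4p';python3 -m crank '[[0,0,0,0,0,0.03,0],[0,0,0,0,0,0.03,0],[0,0,0,0,0,0,0]]' 40|sed -n '2,4p'; python3 -c "
from cell import sensors
s=sensors.state();print(s['ft_torque'],s['force'],s['qpos'])"
```

```text
time: 13.2
ee_pos: [507.7, 83.7, 121.2]
orientation: [[0.447, 0.894, 0.003], [0.894, -0.447, -0.0], [0.001, 0.003, -1.0]]
force: [0.4, -2.0, 11.7]
ee_pos: [507.5, 84.0, 121.2]
orientation: [[0.529, 0.848, 0.003], [0.848, -0.529, 0.0], [0.002, 0.002, -1.0]]
force: [-0.3, -1.2, 11.5]
[-0.33357136 -0.04271397  0.0553406 ] [-0.28483562 -1.22835371 11.46098108] [ 13.94024525  10.37071011 -31.14330112 104.18122482   5.8564192
  66.87227807 -51.04829192]
```

```bash
for i in 1; do python3 -m crank '[[0,0,-0.007,0,0,0.03,0],[0,0,0,0,0,0.03,0],[0,0,0,0,0,0,0]]' 40|sed -n '2,4p';python3 -m crank '[[0,0,0,0,0,0.03,0],[0,0,0,0,0,0.03,0],[0,0,0,0,0,0,0]]' 40|sed -n '2,4p'; done; python3 -c "
from cell import sensors
s=sensors.state();print(s['ft_torque'],s['force'],s['qpos'])"
```

```text
ee_pos: [507.2, 84.3, 121.2]
orientation: [[0.607, 0.795, 0.002], [0.795, -0.607, 0.0], [0.002, 0.002, -1.0]]
force: [-0.2, -0.8, 10.2]
ee_pos: [507.2, 84.4, 121.2]
orientation: [[0.679, 0.734, 0.002], [0.734, -0.679, 0.001], [0.002, 0.001, -1.0]]
force: [-0.6, 0.7, 10.6]
[0.0454851  0.09891145 0.06897878] [-0.58122738  0.73982259 10.55231756] [ 13.02921775  10.24348139 -30.15718869 104.23138141   5.58268682
  66.85837633 -61.66223504]
```

```bash
python3 -m crank '[[0,0,0,0,0,0.03,0],[0,0,0,0,0,0.03,0],[0,0,0,0,0,0,0]]' 40|sed -n '2,4p';python3 -m crank '[[0,0,0,0,0,0.03,0],[0,0,0,0,0,0.03,0],[0,0,0,0,0,0,0]]' 40|sed -n '2,4p';  python3 -m crank '[[0,0,0,0,0,0.03,0],[0,0,0,0,0,0.03,0],[0,0,0,0,0,0,0]]' 40|sed -n '2,4p';python3 -c "
from cell import sensors
s=sensors.state();print(s['ft_torque'],s['force'],s['qpos'])"
```

```text
ee_pos: [507.1, 84.7, 121.2]
orientation: [[0.745, 0.667, 0.002], [0.667, -0.745, 0.001], [0.002, 0.001, -1.0]]
force: [-0.9, 1.0, 10.8]
ee_pos: [507.0, 84.8, 121.2]
orientation: [[0.804, 0.594, 0.002], [0.594, -0.804, 0.001], [0.002, 0.0, -1.0]]
force: [-1.3, 1.2, 10.9]
ee_pos: [507.0, 84.9, 121.2]
orientation: [[0.856, 0.516, 0.002], [0.516, -0.856, 0.001], [0.002, 0.0, -1.0]]
force: [-0.9, 1.5, 10.1]
[0.3999048  0.26803948 0.02374062] [-0.94979851  1.50313251 10.14587037] [ 11.69218387  10.06694636 -28.70362559 104.29717545   5.20577548
  66.81092903 -77.60465315]
```

```bash
python3 -m crank '[[0,0,0,0,0,0.03,0],[0,0,0,0,0,0.03,0],[0,0,0,0,0,0,0]]' 40|sed -n '2,4p';python3 -m crank '[[0,0,0,0,0,0.03,0],[0,0,0,0,0,0.03,0],[0,0,0,0,0,0,0]]' 40|sed -n '2,4p';  python3 -c "
from cell import sensors
s=sensors.state();print(s['ft_torque'],s['force'],s['qpos'])"
```

```text
ee_pos: [507.0, 85.0, 121.2]
orientation: [[0.901, 0.433, 0.002], [0.433, -0.901, 0.001], [0.002, -0.0, -1.0]]
force: [-1.9, 1.6, 11.4]
ee_pos: [507.0, 85.1, 121.2]
orientation: [[0.938, 0.347, 0.002], [0.347, -0.938, 0.001], [0.002, -0.001, -1.0]]
force: [-0.5, 1.8, 9.9]
[0.54050876 0.21621452 0.04580628] [-0.50959522  1.77510899  9.92231207] [ 10.81956823   9.95886386 -27.74655837 104.33895324   4.97812653
  66.77187752 -88.24234658]
```

```bash
python3 -m crank '[[0,0,0,0,0,0.03,0],[0,0,0,0,0,0.03,0],[0,0,0,0,0,0,0]]' 40|sed -n '2,4p';python3 -m crank '[[0,0,0,0,0,0.03,0],[0,0,0,0,0,0.03,0],[0,0,0,0,0,0,0]]' 40|sed -n '2,4p';python3 -m crank '[[0,0,0,0,0,0.03,0],[0,0,0,0,0,0.03,0],[0,0,0,0,0,0,0]]' 40|sed -n '2,4p';  python3 -c "
from cell import sensors
s=sensors.state();print(s['ft_torque'],s['force'],s['qpos'])"
```

```text
ee_pos: [507.0, 85.2, 121.2]
orientation: [[0.966, 0.257, 0.002], [0.257, -0.966, 0.001], [0.002, -0.001, -1.0]]
force: [-0.5, 2.4, 9.8]
ee_pos: [507.0, 85.3, 121.1]
orientation: [[0.986, 0.165, 0.002], [0.165, -0.986, 0.002], [0.002, -0.001, -1.0]]
force: [-0.5, 2.9, 10.1]
ee_pos: [506.9, 85.6, 121.1]
orientation: [[0.997, 0.072, 0.002], [0.072, -0.997, 0.002], [0.002, -0.002, -1.0]]
force: [-1.2, 4.4, 8.8]
[0.9378298  0.18793818 0.08049549] [-1.16589239  4.40452787  8.7745106 ] [   9.5240172     9.80688481  -26.34735577  104.40882946    4.6378968
   66.71475063 -104.20439203]
```

```bash
python3 -m crank '[[0,0.03,0,0,0,0.03,0],[0,0,0,0,0,0.03,0],[0,0,0,0,0,0,0]]' 40|sed -n '2,4p';python3 -m crank '[[0,0,0,0,0,0.03,0],[0,0,0,0,0,0.03,0],[0,0,0,0,0,0,0]]' 40|sed -n '2,4p';  python3 -c "
from cell import sensors
s=sensors.state();print(s['ft_torque'],s['force'],s['qpos'])"
```

```text
ee_pos: [507.0, 85.8, 121.1]
orientation: [[1.0, -0.022, 0.002], [-0.022, -1.0, 0.003], [0.002, -0.003, -1.0]]
force: [-0.0, 5.9, 8.4]
ee_pos: [507.0, 86.1, 121.0]
orientation: [[0.993, -0.115, 0.002], [-0.115, -0.993, 0.004], [0.002, -0.004, -1.0]]
force: [-0.8, 7.6, 6.6]
[ 2.07452937 -0.04897942  0.06621327] [-0.78393708  7.60499035  6.59429941] [   8.72139451    9.70878008  -25.43995447  104.46063349    4.3493736
   66.63873012 -114.74050411]
```

```bash
python3 -m crank '[[0,-0.1,0,0,0,0,0],[0,0,0,0,0,0,0]]' 40|sed -n '2,4p';python3 -m crank '[[0,0,0,0,0,0.02,0],[0,0,0,0,0,0,0]]' 40|sed -n '2,4p';  python3 -c "
from cell import sensors
s=sensors.state();print(s['ft_torque'],s['force'],s['opening'])"
```

```text
ee_pos: [507.1, 86.6, 120.8]
orientation: [[0.993, -0.115, 0.001], [-0.115, -0.993, 0.0], [0.001, -0.0, -1.0]]
force: [-0.7, 0.4, 8.1]
ee_pos: [507.1, 86.7, 120.8]
orientation: [[0.989, -0.148, 0.001], [-0.148, -0.989, 0.001], [0.001, -0.001, -1.0]]
force: [-0.5, 0.9, 7.5]
[0.27869124 0.19911133 0.0500084 ] [-0.47183598  0.9280388   7.53870741] 0.13432862779435412
```

```bash
python3 -m crank '[[0,0,0.01,0,0,0.02,0],[0,0,0,0,0,0,0]]' 40|sed -n '2,4p';python3 -m crank '[[0,0,0,0,0,0.03,0],[0,0,0,0,0,0,0]]' 40|sed -n '2,4p';  python3 -m crank '[[0,0,0,0,0,0.03,0],[0,0,0,0,0,0,0]]' 40|sed -n '2,4p';python3 -c "
from cell import sensors
s=sensors.state();print(s['ft_torque'],s['force'],s['qpos'])"
```

```text
ee_pos: [507.2, 86.8, 120.6]
orientation: [[0.984, -0.179, 0.001], [-0.179, -0.984, 0.001], [0.001, -0.001, -1.0]]
force: [-1.7, 2.0, 8.4]
ee_pos: [507.2, 87.0, 120.6]
orientation: [[0.974, -0.225, 0.001], [-0.225, -0.974, 0.001], [0.001, -0.001, -1.0]]
force: [-1.4, 0.9, 8.7]
ee_pos: [507.2, 87.1, 120.5]
orientation: [[0.963, -0.271, 0.001], [-0.271, -0.963, 0.001], [0.001, -0.002, -1.0]]
force: [0.2, 1.7, 6.7]
[0.57209296 0.14826874 0.01017648] [0.24094583 1.73599479 6.74053514] [   7.82985807    9.75876136  -24.69792397  104.42424885    4.37138944
   66.65466131 -123.98678953]
```

```bash
python3 -m crank '[[0,-0.03,0.015,0,0,0,0],[0,0,0,0,0,0,0]]' 40|sed -n '2,4p';python3 -m crank '[[0,0,0.01,0,0,0,0],[0,0,0,0,0,0,0]]' 40|sed -n '2,4p'; python3 - <<'E'
from h import *
p,d=imaging.get_image("side");np.savez("side4.npz",p=p,d=d)
cv2.imwrite("pics/k4.png",cv2.resize(p[205:305,265:385],None,fx=6,fy=6,interpolation=cv2.INTER_CUBIC)[:,:,::-1])
print(sensors.state()["force"])
E
```

```text
ee_pos: [507.2, 87.4, 119.5]
orientation: [[0.963, -0.27, 0.001], [-0.27, -0.963, 0.001], [0.001, -0.001, -1.0]]
force: [0.6, 0.6, 3.9]
ee_pos: [507.2, 87.2, 118.9]
orientation: [[0.963, -0.27, 0.001], [-0.27, -0.963, 0.001], [0.0, -0.001, -1.0]]
force: [0.9, 2.7, 5.5]
[1.14005781 2.11079376 5.11540677]
```

View pics/k4.png

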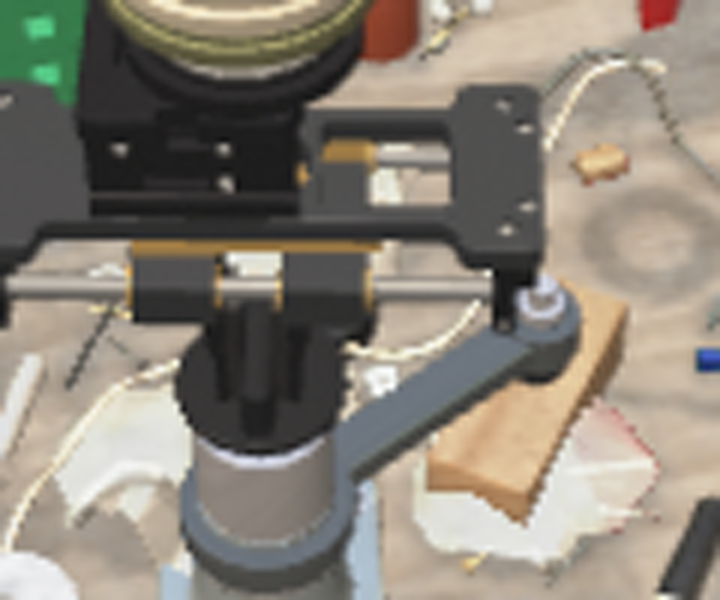

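The rib has turned with the gripper, and the key now sinks under light pressure. I'll press further.

```bash
python3 -m crank '[[0,0,0.03,0,0,0,0],[0,0,0,0,0,0,0]]' 40|sed -n '2,4p';python3 -m crank '[[0,0,0.03,0,0,0,0],[0,0,0,0,0,0,0]]' 40|sed -n '2,4p'
```

```text
ee_pos: [507.2, 87.2, 117.9]
orientation: [[0.963, -0.27, 0.001], [-0.27, -0.963, 0.001], [0.0, -0.001, -1.0]]
force: [1.1, 3.3, 3.4]
ee_pos: [507.2, 87.2, 116.9]
orientation: [[0.963, -0.27, 0.001], [-0.27, -0.963, 0.001], [0.0, -0.001, -1.0]]
force: [2.1, 3.0, 4.5]
```

```bash
python3 -m crank '[[0,0,0.05,0,0,0,0],[0,0,0.05,0,0,0,0],[0,0,0,0,0,0,0]]' 40|sed -n '2,4p';python3 -m crank '[[0,0,0.05,0,0,0,0],[0,0,0,0,0,0,0]]' 40|sed -n '2,4p';python3 -m crank '[[0,0,0.03,0,0,0,0],[0,0,0,0,0,0,0]]' 40|sed -n '2,4p';python3 -c "
from cell import sensors
s=sensors.state();print(s['ft_torque'],s['force'],s['qpos'])"
```

```text
ee_pos: [507.2, 87.2, 113.9]
orientation: [[0.963, -0.27, 0.001], [-0.27, -0.963, 0.001], [0.0, -0.001, -1.0]]
force: [2.5, 3.0, 3.4]
ee_pos: [507.3, 87.2, 112.5]
orientation: [[0.963, -0.27, 0.001], [-0.27, -0.963, 0.001], [0.001, -0.001, -1.0]]
force: [2.3, 4.1, 4.5]
ee_pos: [507.3, 87.3, 111.7]
orientation: [[0.963, -0.27, 0.001], [-0.27, -0.963, 0.001], [0.001, -0.001, -1.0]]
force: [1.2, 5.1, 5.0]
[ 1.28555862 -0.50946835 -0.05184653] [1.22174235 5.05446179 4.9577419 ] [   7.71327128   10.31463935  -24.68414776  104.9427769     4.68060389
   65.6819296  -124.1957463 ]
```

```bash
python3 -m crank '[[0,-0.05,0.03,0,0,0,0],[0,0,0,0,0,0,0]]' 40|sed -n '2,4p';python3 -m crank '[[0,0,0.03,0,0,0,0],[0,0,0,0,0,0,0]]' 40|sed -n '1,4p'
```

```text
ee_pos: [507.6, 87.6, 111.3]
orientation: [[0.963, -0.27, 0.0], [-0.27, -0.963, -0.001], [0.001, 0.001, -1.0]]
force: [-0.7, 0.3, 11.7]
time: 20.05
ee_pos: [507.8, 87.7, 111.2]
orientation: [[0.963, -0.271, 0.001], [-0.271, -0.963, -0.001], [0.001, 0.001, -1.0]]
force: [-4.8, -0.6, 19.3]
```

```bash
python3 -m crank '[[0,0,0,0,0,0,0.5],[0,0,0,0,0,0,1],[0,0,0,0,0,0,1],[0,0,0,0,0,0,1],[0,0,0,0,0,0,1],[0,0,0,0,0,0,1],[0,0,0,0,0,0,1],[0,0,0,0,0,0,1]]' 40; python3 -c "
from cell import sensors
s=sensors.state();print(s['ft_torque'],s['force'],s['qpos'])"
```

```text
time: 20.85
ee_pos: [507.4, 88.1, 109.6]
orientation: [[0.963, -0.27, 0.0], [-0.27, -0.963, -0.0], [0.0, 0.0, -1.0]]
force: [0.1, -0.5, -0.8]
opening: 0.775
gripper_force: 0.0
[ 0.04069359 -0.01045671 -0.01781899] [ 0.10684751 -0.49659151 -0.7554167 ] [   7.58941671   10.51263594  -24.70737234  104.99498825    4.81227686
   65.51373401 -124.41717678]
```

```bash
python3 -m crank '[[0.1,0,0,0,0,0,1],[0,0.05,0,0,0,0,1],[0,0,0,0,0,-0.095,1],[0,0,0,0,0,-0.095,1],[0,0,0,0,0,-0.095,1],[0,0,0,0,0,-0.095,1],[0,0,0,0,0,-0.095,1],[0,0,0,0,0,-0.095,1]]' |sed -n '2,4p'; python3 -m crank '[[0,0,0,0,0,-0.095,1],[0,0,0,0,0,-0.095,1],[0,0,0,0,0,-0.095,1],[0,0,0,0,0,-0.095,1],[0,0,0,0,0,-0.095,1],[0,0,0,0,0,-0.095,1],[0,0,0,0,0,-0.095,1],[0,0,0,0,0,-0.095,1]]'|sed -n '2,4p';python3 -m crank '[[0,0,0,0,0,-0.095,1],[0,0,0,0,0,-0.095,1],[0,0,0,0,0,-0.095,1],[0,0,0,0,0,-0.095,1],[0,0,0,0,0,-0.095,1],[0,0,0,0,0,-0.095,1],[0,0,0,0,0,-0.095,1],[0,0,0,0,0,0,1]]'|sed -n '2,4p';python3 plan.py 509.4 84.2 110 164.3 20 6
```

```text
ee_pos: [509.9, 85.7, 109.6]
orientation: [[0.809, 0.587, 0.0], [0.587, -0.809, -0.0], [-0.0, 0.0, -1.0]]
force: [0.1, 0.2, -0.8]
ee_pos: [509.9, 85.7, 109.6]
orientation: [[-0.248, 0.969, 0.0], [0.969, 0.248, -0.0], [-0.0, 0.0, -1.0]]
force: [0.6, 0.3, 0.3]
ee_pos: [509.9, 85.6, 109.6]
orientation: [[-0.961, 0.276, -0.0], [0.276, 0.961, 0.0], [0.0, -0.0, -1.0]]
force: [0.8, 0.7, -0.2]
t 23.25 p [509.9  85.6 109.6] yaw 164.0 F [ 0.8  0.7 -0.2] q [ 25.  14. -44. 104.  10.  66.  51.] n 1
[0.0,-0.05,-0.01,0,0,-0.003,1],
```

Next I'll grip again and check the side forces.

```bash
python3 -m crank '[[0,-0.02,0,0,0,0,0],[0,0,0,0,0,0,0],[0,0,0,0,0,0,0],[0,0,0,0,0,0,0],[0,0,0,0,0,0,0],[0,0,0,0,0,0,0],[0,0,0,0,0,0,0],[0,0,0,0,0,0,0]]' 50|sed -n '5p'; python3 -m crank '[[0,0,0,0,0,0,0],[0,0,0,0,0,0,0],[0,0,0,0,0,0,0],[0,0,0,0,0,0,0],[0,0,0,0,0,0,0],[0,0,0,0,0,0,0]]' 50;python3 plan.py 509.4 84.2 110 164.3 20 6
```

```text
opening: 0.358
time: 24.65
ee_pos: [509.8, 86.0, 109.6]
orientation: [[-0.961, 0.277, 0.0], [0.277, 0.961, 0.001], [-0.0, 0.001, -1.0]]
force: [1.7, 3.9, -0.9]
opening: 0.133
gripper_force: 49.8
t 24.65 p [509.8  86.  109.6] yaw 163.9 F [ 1.7  3.9 -0.9] q [ 25.  14. -44. 104.  10.  66.  51.] n 1
[-0.0,-0.06,-0.01,0,0,-0.004,1],
```

```bash
python3 -m crank '[[0,0.03,0,0,0,0,0],[0,0,0,0,0,0.04,0],[0,0,0,0,0,0.05,0],[0,0,0,0,0,0.05,0],[0,0,0,0,0,0.05,0],[0,0,0,0,0,0.05,0],[0,0,0,0,0,0.05,0],[0,0,0,0,0,0,0]]' 60|sed -n '1,6p';python3 -c "
from cell import sensors
s=sensors.state();print(s['ft_torque'],s['force'],s['qpos'])"
```

```text
time: 25.45
ee_pos: [510.2, 86.6, 109.7]
orientation: [[-0.739, 0.673, 0.001], [0.673, 0.739, 0.0], [-0.0, 0.001, -1.0]]
force: [1.2, 4.5, -1.5]
opening: 0.13
gripper_force: 59.9
[ 1.26586519 -0.59273575  0.18697505] [ 1.15288634  4.45029223 -1.454109  ] [ 21.76107945  13.08127171 -40.58463655 104.00381337   9.25006769
  66.23070008  25.84099544]
```

```bash
python3 -m crank '[[0.03,0.03,0,0,0,0.05,0],[0,0,0,0,0,0.05,0],[0,0,0,0,0,0.05,0],[0,0,0,0,0,0.05,0],[0,0,0,0,0,0.05,0],[0,0,0,0,0,0.05,0],[0,0,0,0,0,0,0]]' 60|sed -n '1,6p';python3 -c "
from cell import sensors
s=sensors.state();print(s['ft_torque'],s['force'],s['qpos'])"
```

```text
time: 26.15
ee_pos: [510.3, 87.1, 109.7]
orientation: [[-0.354, 0.935, 0.001], [0.935, 0.354, -0.001], [-0.001, 0.0, -1.0]]
force: [3.7, 2.0, -2.0]
opening: 0.132
gripper_force: 59.9
[ 0.56502718 -0.96283326  0.19568983] [ 3.73331612  1.98005048 -1.95091065] [ 18.900292    12.5356812  -37.37838985 104.10478206   8.33590388
  66.07216099  -0.46905428]
```

```bash
python3 -m crank '[[0,0.03,0,0,0,0.04,0],[0,0,0,0,0,0.04,0],[0,0,0,0,0,0.04,0],[0,0,0,0,0,0,0]]' 60|sed -n '1,6p';python3 -c "
from cell import sensors
s=sensors.state();print(s['ft_torque'],s['force'],s['qpos'])"; python3 -m crank '[[0,0,0,0,0,0.04,0],[0,0,0,0,0,0.04,0],[0,0,0,0,0,0,0]]' 60|sed -n '1,6p';python3 -c "
from cell import sensors
s=sensors.state();print(s['ft_torque'],s['force'],s['qpos'])"
```

```text
time: 26.55
ee_pos: [510.6, 87.2, 109.6]
orientation: [[-0.175, 0.985, -0.0], [0.985, 0.175, -0.001], [-0.001, -0.0, -1.0]]
force: [-0.2, 0.1, 0.8]
opening: 0.131
gripper_force: 59.9
[ 0.19786452 -0.20734606  0.16681376] [-0.23567098  0.13874194  0.77104302] [ 17.7787975   12.44336817 -36.14551412 104.04789937   8.03797019
  66.09192417 -10.94200351]
time: 26.85
ee_pos: [510.7, 87.3, 109.6]
orientation: [[-0.051, 0.999, -0.0], [0.999, 0.051, -0.001], [-0.001, -0.0, -1.0]]
force: [0.2, -0.3, 0.9]
opening: 0.129
gripper_force: 59.9
[ 0.07591605 -0.27896264  0.20617554] [ 0.20156981 -0.31898013  0.85904632] [ 17.07224848  12.31539369 -35.3387104  104.08082757   7.79890069
  66.0420227  -17.9233321 ]
```

```bash
T='import sys
from cell import sensors
s=sensors.state();print(s["ft_torque"].round(2),s["force"].round(1))'; python3 -m crank '[[0,0,0,0,0,0.04,0],[0,0,0,0,0,0.04,0],[0,0,0,0,0,0,0]]' 60|sed -n '3p';python3 -c "$T"; python3 -m crank '[[0,0,0,0,0,0.04,0],[0,0,0,0,0,0,0]]' 60|sed -n '3p';python3 -c "$T"; python3 -m crank '[[0,0,0,0,0,0.04,0],[0,0,0,0,0,0,0]]' 60|sed -n '3p';python3 -c "$T"
```

```text
orientation: [[0.075, 0.997, 0.0], [0.997, -0.075, -0.001], [-0.001, 0.0, -1.0]]
[ 0.   -0.28  0.24] [ 1.5 -0.6  0.9]
orientation: [[0.137, 0.991, -0.0], [0.991, -0.137, -0.001], [-0.001, 0.0, -1.0]]
[-0.06 -0.29  0.26] [ 0.2 -0.7  1.6]
orientation: [[0.199, 0.98, 0.0], [0.98, -0.199, -0.001], [-0.001, 0.0, -1.0]]
[-0.13 -0.34  0.24] [ 0.3 -1.6  0.3]
```

```bash
T='import sys
from cell import sensors
s=sensors.state();print(s["ft_torque"].round(2),s["force"].round(1))'; python3 -m crank '[[0,0,0,0,0,0.04,0],[0,0,0,0,0,0,0]]' 60|sed -n '3p';python3 -c "$T"; python3 -m crank '[[0,0,0,0,0,0.04,0],[0,0,0,0,0,0,0]]' 60|sed -n '3p';python3 -c "$T"; python3 -m crank '[[0,0,0,0,0,0.04,0],[0,0,0,0,0,0,0]]' 60|sed -n '3p';python3 -c "$T"
```

```text
orientation: [[0.26, 0.966, 0.0], [0.966, -0.26, -0.0], [-0.0, 0.0, -1.0]]
[-0.31 -0.38  0.22] [ 0.8 -1.3  0.5]
orientation: [[0.32, 0.947, 0.0], [0.947, -0.32, -0.0], [-0.0, 0.0, -1.0]]
[-0.31 -0.48  0.23] [ 1.4 -0.9 -0.2]
orientation: [[0.379, 0.925, 0.0], [0.925, -0.379, -0.0], [-0.0, 0.0, -1.0]]
[-0.42 -0.53  0.35] [ 1.1 -1.3  0.7]
```

```bash
T='import sys
from cell import sensors
s=sensors.state();print(s["ft_torque"].round(2),s["force"].round(1))'; python3 -m crank '[[0,0,0,0,0,0.03,0],[0,0,0,0,0,0,0]]' 60|sed -n '3p';python3 -c "$T"; python3 -m crank '[[0,0,0,0,0,0.03,0],[0,0,0,0,0,0,0]]' 60|sed -n '3p';python3 -c "$T"
```

```text
orientation: [[0.421, 0.907, 0.0], [0.907, -0.421, -0.0], [-0.0, 0.001, -1.0]]
[-0.45 -0.68  0.51] [ 1.6 -3.   0.8]
orientation: [[0.464, 0.886, 0.001], [0.886, -0.464, -0.0], [-0.0, 0.001, -1.0]]
[-0.5  -0.76  0.76] [ 3.1 -2.2 -0.4]
```

```bash
T='import sys
from cell import sensors
s=sensors.state();print(s["ft_torque"].round(2),s["force"].round(1))'; python3 -m crank '[[0,0,0,0,0,0.02,0],[0,0,0,0,0,0,0],[0,0,0,0,0,0,0]]' 60|sed -n '3p';python3 -c "$T"; python3 -m crank '[[0,0,0,0,0,-0.05,0],[0,0,0,0,0,-0.03,0],[0,0,0,0,0,0,0],[0,0,0,0,0,0,1],[0,0,0,0,0,0,1],[0,0,0,0,0,0,1],[0,0,0,0,0,0,1],[0,0,0,0,0,0,1]]' 60;python3 -c "$T"
```

```text
orientation: [[0.492, 0.871, 0.001], [0.871, -0.492, -0.0], [-0.0, 0.001, -1.0]]
[-0.72 -1.05  0.75] [ 3.9 -2.8 -0.6]
time: 29.65
ee_pos: [510.6, 87.9, 109.5]
orientation: [[0.381, 0.924, -0.0], [0.924, -0.381, 0.0], [-0.0, -0.0, -1.0]]
force: [0.1, -0.2, -0.4]
opening: 0.502
gripper_force: 0.0
[-0.   -0.07  0.02] [ 0.1 -0.2 -0.4]
```

```bash
python3 -m crank '[[0,0,0,0,0,0,1],[0,0,0,0,0,0,1],[0,0,0,0,0,0,1],[0,0,-0.5,0,0,0,1],[0,0,-1,0,0,0,1],[0,0,-1,0,0,0,1],[0,0,-1,0,0,0,1],[0,0,-0.5,0,0,0,1]]'|sed -n '1,5p'; python3 -m crank '[[0.8,0,0,0,0,0,1],[0.9,0,0,0,0,0,1],[0.9,0,0,0,0,0,1],[0.9,0,0,0,0,0,1],[0.9,0,0,0,0,0,1],[0.5,0,0,0,0,0,1],[0,0,0,0,0,0,1]]'|sed -n '1,5p';python3 snap.py 5; python3 - <<'E'
from h import *
S=lambda n,i:np.load(f"{n}{i}.npz")["p"]
a,b=[cv2.resize(S("side",i)[210:330,280:385],None,fx=3.7,fy=3.7,interpolation=cv2.INTER_CUBIC)[:,:,::-1] for i in(3,5)]
cv2.imwrite("pics/f.png",np.hstack([a,b]))
E
```

```text
time: 30.45
ee_pos: [511.7, 88.2, 233.6]
orientation: [[0.381, 0.925, 0.004], [0.925, -0.381, 0.0], [0.002, 0.004, -1.0]]
force: [0.4, 0.3, -0.1]
opening: 1.001
time: 31.15
ee_pos: [566.6, 225.6, 229.9]
orientation: [[0.379, 0.925, -0.0], [0.925, -0.379, 0.001], [0.001, -0.001, -1.0]]
force: [-0.5, -0.7, -0.2]
opening: 0.997
```

View pics/f.png

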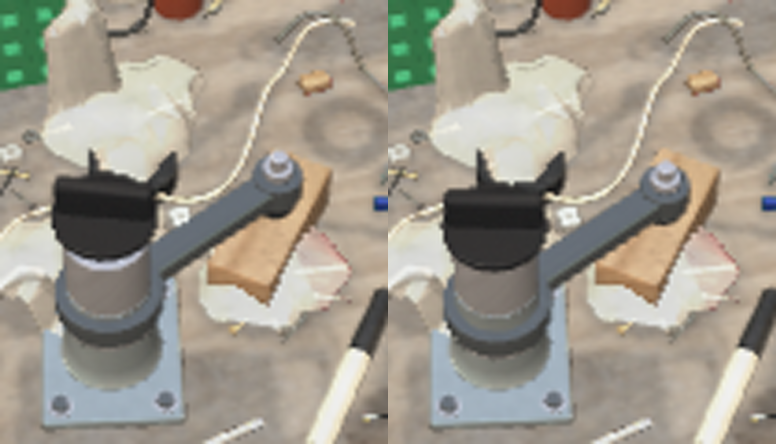

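The key is down in the lock. The boss has dropped about 3 px (about 11 mm), from (278,165) to (277,178) between the two halves, so the foot is on the block. One last numeric check of the foot's position.

```bash
python3 - <<'E'
from h import *
for i,z in((3,77),(5,67)):
    a=np.load(f"top{i}.npz")["p"]
    g=cv2.resize(a[220:255,335:370],None,fx=8,fy=8,interpolation=cv2.INTER_CUBIC)
    m=((g[...,0].astype(int)-g[...,2])<8).astype(np.uint8)
    m=cv2.morphologyEx(m,cv2.MORPH_CLOSE,np.ones((15,15)));o=cv2.morphologyEx(m,cv2.MORPH_OPEN,cv2.getStructuringElement(2,(83,83)))
    n,l,s,c=cv2.connectedComponentsWithStats(o);k=1+s[1:,4].argmax()
    uv=(335+(c[k][0]+.5)/8-.5,220+(c[k][1]+.5)/8-.5);X=ray("top",uv,z)[:2]
    print(s[k],X,"across",(X-[564.3,-38.4])@[.652,.758])
d=cv2.absdiff(np.load("top3.npz")["p"],np.load("top5.npz")["p"])[215:275,325:375].max(2);print((d>40).sum())
E
```

```text
[  87   89  109  104 8739] [565.65983079 -39.57693039] across -0.005503559698925908
[  86   92  108  102 8568] [565.70368816 -39.54330156] across 0.04858209751857112
0
```

```bash
python3 -c "
from cell import order
print(order.sign_off())"
```

```text
the job is handed in; nothing more can be done
None
```

The block is clamped and the job handed in: the foot presses on the middle of the block's width, and the key is dropped in, turned to its stop, left in the lock and let go.

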